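Zero the feed mill and set it four clicks open

ROBOT

A 6-joint arm with a two-finger parallel gripper is mounted at the origin on the work surface. World frame = base frame: x ahead of the robot, y to its left, z up, the work surface at z = 0. Lengths are in mm, angles in rad, forces in N, time in s.
With the tool pointing down it reaches from about 300 to 775 mm from the base axis. Payload 14.6 kg.
Tool frame: the origin (TCP) lies at the very end of the fingers, on their centre line; the grasp point (between the pads) lies 19 mm behind it; z points along the fingers, y is the line along which they close (so a half turn about z gives the same grasp; the last joint's range is limited). The gripper opens to 94 mm and grips with 3 to 60 N. Pads are 16 mm wide; open, the fingers measure 119 mm over their backs; the gripper's body (75 mm by 177 mm) begins 78 mm behind the grasp point.
Start: joints at [-1.174, 0.3, 1.521, -0, 1.321, -0.067], TCP at [246.034, -491.89, 166.346] pointing down, gripper open.
Joint ranges: [-3.03, 3.03], [-0.79, 2.21], [0.23, 2.52], [-1.04, 4.18], [0, 3.07], [-2.55, 2.55]. Speed limits (rad/s): [2.22, 2.22, 2.57, 3.14, 3.14, 3.14].

INTERFACE

Orientations are given as [roll, pitch, yaw] about the fixed x, y, z axes, in that order (R = Rz(yaw) Ry(pitch) Rx(roll)).
In Python, from cell import manip, camera, get_calibration gives the robot as it stands. The module is installed in compiled form; this text tells all that it offers.
- The arm moves only by the tool jog_arm, never from a script. Its argument "plan" is one flat list of numbers, 6 for each row, row after row: the shift along the world's x, y, z in m, then the turn, a rotation vector about the world's x, y, z in degrees. A call has 1 to 20 rows; each row is the pose to reach, as a shift and turn from the pose commanded when the call began; what a row does not reach only later rows make up. A row lasts 1/10 s, in which the tool goes at most 50 mm and 8.59 degrees, less where a joint would pass 70% of its speed; a pose out of reach is approached as far as the arm can. A call with a gripper value outside its range is refused whole. "claw" is the finger opening in m, from 0 to 0.094, set as the call begins (left out, the last holds). The fingers move at their own pace and stop on an object; "force" is the grip in N (left out, the last holds). Time passes only in rows, so rows that repeat a pose let the fingers close. It gives the time, the measured TCP pose, the force, the opening and the grip force at its end, in the units of the state.
- manip.read_state(): the state, without advancing time (a new reading comes with each control period).
- camera(name): name is "side" or "top"; returns (picture, depth): 420x560x3 uint8, red, green, blue; 420x560 float32, mm along the optical axis (not along the pixel's ray), 0 where there is no reading.
- get_calibration(name): a dict with "fx", "fy", "cx", "cy" (pixels), "k1" (the pictures are not rectified: a ray, as slopes to the right and down, at radius r is drawn at 1 + k1 r^2 times it, then the intrinsics apply), "origin" and "attitude" of the camera in the world. Camera axes: x right, y down, z forward; pixel columns grow to the right and rows downward; lengths in mm; the calibration is good to about 2 mm. A picture is of the moment at which its call begins. get_calibration takes no time and is no camera call.
- manip.sign_off(): hands the job in; it is judged then, once.
The state is a dict: "clock": time; "joints": joint angles; "qd": joint speeds; "effort": joint torques, N m; "eef_pos": TCP position; "eef_rot": TCP orientation; "wrist_force": force on the tool from outside, world axes, zero at the start; "moment": the same for the moment, N m; "finger_gap": finger opening in mm; "finger_force": force on a finger pad.
Only numpy, scipy, OpenCV 4.12 (cv2) and the standard library are available. Lean on these libraries where they do the work, as an engineer would, in place of code of your own. Each camera call takes 0.05 s, during which the arm holds its last target. There are 200 camera calls.

TASK

The little feed mill has to be set for fine cricket chow. Turn its top knob clockwise until the burrs just touch and it goes firm, without forcing them together, then back it off counter-clockwise by exactly four clicks and let go, leaving it resting in the fourth click. Leave the cup under the spout, its lid and the tongs where they are.

Things in the scene. Friction and masses are not known exactly. Their poses are not given: they have to be found in the camera images.
- mill: electric burr mill fixed to the shelf: grey housing 250 x 150 x 98 mm high; on it a round aluminium grinding head, 120 mm across, flat top 140 mm high with a steel boss 32 mm across up to 152 mm; square steel hopper behind (the mill's +x), nearest edge 88 mm from the knob's axis, rim 171 mm high; outlet chute in front (-x). Origin: on the shelf, on the knob's vertical axis; z up
- knob_grip (a point): point on the knob's axis half-way up it, fixed to the mill (does not turn). Plain round knurled black knob, 42.4 mm across, 28 mm tall, underside 153 mm and top 181 mm above the shelf, turning about the vertical. Clockwise from above closes the burrs, counter-clockwise opens. Roughly 18 clicks to the turn; starts 2 to 5 clicks open. A 25 N grip is ample; let go, it stays in its notch
- knob_top (a point): centre of the knob's top face, 14 mm above knob_grip (fixed). Feel: over a click the torque climbs to 0.15 to 0.2 N m, eases, and is gone as the spindle jumps on into the next notch; let go before it is gone and it falls back. The worn knob has over 10 degrees of free play on the spindle, almost without torque, at each reversal; after a jump about 10 degrees
- burrs (a point): centre of the lower burr inside the head, 115 mm up; does not turn. Closing, the burrs touch just past the last notch (notch zero; no click between). There the torque climbs on springily, 7 N m per rad, without a drop: 0.25 N m is certainly touching, 0.6 N m is forcing (the burr is then pressed 0.04 mm down). Opening from there, each peak and drop of torque is one click
- stem_tip (a point): tip of the brass spindle in the middle of the knob, 11 mm across; does not turn. 184 mm above the shelf in notch zero, it rises 0.10 mm for each click of opening (184.4 mm at four clicks), too little to measure from its pose; 0.02 mm below notch zero when the burrs touch
- cup_center (a point): centre (half-way up) of the loose clear deli cup standing under the chute, 117 mm across the rim, 72 mm tall
- lid: loose clear snap lid, 120 mm across, 7 mm thick, lying beside the mill; origin at the centre of its underside
- tongs: loose stainless feeding tongs, 275 mm long (along their x), 50 mm wide, 18 mm high, lying beside the mill; origin at the middle of their underside

How it is judged:
By the outcome, as a careful person would: the job done as asked, in the order asked, and still so for the second after the job is handed in, with the robot touching nothing.
It also fails if it takes over 64 s, if anything falls off the work surface, if the arm or the gripper's body presses on something with over 40 N, if the wrist force passes 120 N, or if a joint passes its speed limit or range.

## Working session

There is one attempt and no reset: what is moved stays moved. The work goes in short steps, Python scripts to look and compute and a tool call to move; the robot and the scene stay as the last step left them, time stands still between calls to the robot, and variables do not carry over. Pictures are saved under pics/ and viewed, at most 10 in all, crops included, and the job is handed in when it is done.

Besides the shell and the picture viewer there is one more tool, called after ">>>" as name(argument=value, ...) on one line, values as JSON. jog_arm: Moves the arm, as the interface text tells. Its arguments: {"type":"object","properties":{"plan":{"type":"array"},"claw":{"type":"number"},"force":{"type":"number"}},"required":["plan"]}

```bash
mkdir -p pics
cat > h.py <<'E'
import numpy as np,cv2
from cell import manip,camera,get_calibration
from scipy.spatial.transform import Rotation as R
def att(c):
    a=np.array(c["attitude"],float)
    return a if a.shape==(3,3) else R.from_euler('xyz',a).as_matrix()
def ray(c,u,v):
    x=np.array([(u-c["cx"])/c["fx"],(v-c["cy"])/c["fy"]]);y=x.copy()
    for _ in range(20): y=x/(1+c["k1"]*(y@y))
    return np.array([y[0],y[1],1.])
def onplane(c,u,v,z):
    d=att(c)@ray(c,u,v);o=np.array(c["origin"],float)
    return o+d*(z-o[2])/d[2]
def bydepth(c,u,v,dep): return np.array(c["origin"])+att(c)@(ray(c,u,v)*dep)
E
python3 - <<'E'
from h import *
for n in("side","top"):
    p,d=camera(n);np.savez(f"{n}0.npz",p=p,d=d);cv2.imwrite(f"pics/{n}0.png",p[:,:,::-1]);print(n,get_calibration(n))
print(manip.read_state())
E
```

```text
side {'fx': 451.65439265218674, 'fy': 451.65439265218674, 'cx': 286.43553376763157, 'cy': 210.83685599514396, 'k1': 0.023143034171591727, 'origin': array([488.26310249, 509.01240117, 718.05936346]), 'attitude': array([-2.4444707 , -0.00739329, -2.93088398])}
top {'fx': 444.33532148411496, 'fy': 444.33532148411496, 'cx': 279.5099008136591, 'cy': 218.23632306258114, 'k1': -0.08781318571329964, 'origin': array([493.62281661,  71.28453577, 995.58082569]), 'attitude': array([-3.0343004 , -0.00806263, -1.55471748])}
{'clock': 0.1, 'joints': array([-1.17363173e+00,  3.00404629e-01,  1.52153315e+00, -5.77934373e-06,
        1.32068691e+00, -6.65886935e-02]), 'qd': array([ 0.00067839, -0.00146998, -0.00237339,  0.0010859 ,  0.0019866 ,
        0.00207056]), 'effort': array([ 2.59676643e-03, -5.32646298e+01, -3.53283262e+01,  7.09166424e-02,
        2.34691927e-02, -7.84685699e-05]), 'eef_pos': array([ 245.91277587, -491.65061528,  165.84308303]), 'eef_rot': array([-3.14056253e+00, -6.30853790e-05,  4.63754692e-01]), 'wrist_force': array([0.13702413, 0.46107257, 0.38487784]), 'moment': array([-0.0122758 ,  0.00851942, -0.00876111]), 'finger_force': 0.0, 'finger_gap': 93.88310506574078}
```

View pics/top0.png

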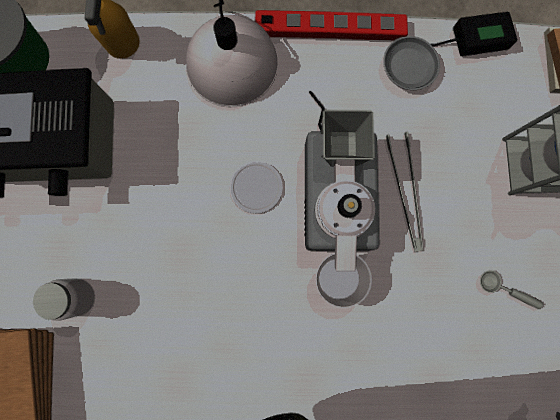

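View pics/side0.png

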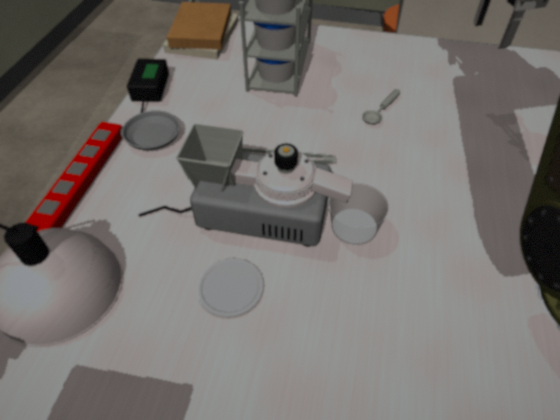

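The top view shows the mill knob (black, brass tip) at about (349,206), with the hopper above it, the cup at (344,280), the lid at (258,188) and the tongs at (408,190). In the side view the knob is at about (286,155).

Run:
```python
from h import *
W=[]
for n,(u0,v0) in(("top",(349,206)),("side",(286,152))):
    z=np.load(n+"0.npz");p,d=z["p"],z["d"];c=get_calibration(n)
    s=18;q=p[v0-s:v0+s,u0-s:u0+s].astype(int)
    brass=((q[...,0]-q[...,2])>50).astype(np.uint8)
    ys,xs=np.nonzero(brass);u,v=xs.mean()+u0-s,ys.mean()+v0-s
    print(n,"brass",len(xs),u,v,onplane(c,u,v,184),"depth",bydepth(c,u,v,d[int(round(v)),int(round(u))]))
    W.append((np.array(c["origin"]),att(c)@ray(c,u,v)))
    # knob dark
    m=(q.max(2)<60).astype(np.uint8)|brass
    cs,_=cv2.findContours(m,cv2.RETR_EXTERNAL,cv2.CHAIN_APPROX_NONE);k=max(cs,key=cv2.contourArea)
    (a,b),r=cv2.minEnclosingCircle(k);print(" knob",a+u0-s,b+v0-s,r,onplane(c,a+u0-s,b+v0-s,181))
    # top face by depth height
    P=[]
    for v in range(v0-25,v0+25):
        for u in range(u0-25,u0+25):
            if d[v,u]>0:
                w=bydepth(c,u,v,d[v,u])
                if 176<w[2]<190:P.append(w)
    P=np.array(P);print(" topface n",len(P),np.median(P,0),P.min(0),P.max(0))
A=[];B=[]
for o,dd in W:
    dd=dd/np.linalg.norm(dd);M=np.eye(3)-np.outer(dd,dd);A.append(M);B.append(M@o)
print("tri",np.linalg.lstsq(np.vstack(A),np.hstack(B),rcond=None)[0])
# mill yaw from housing/hopper edges in top view
z=np.load("top0.npz");p=z["p"];c=get_calibration("top")
d=z["d"];P=[]
for v in range(90,260):
    for u in range(295,390):
        if d[v,u]>0:
            w=bydepth(c,u,v,d[v,u])
            if 88<w[2]<106:P.append(w[:2])
P=np.array(P,np.float32);print(cv2.minAreaRect(P),len(P))
```

```text
top brass 29 350.58620689655174 204.3793103448276 [609.14154749 -64.92035818 184.        ] depth [609.18104726 -64.96693124 183.72249306]
 knob 349.12280654907227 205.1754379272461 12.208534240722656 [608.0271995  -62.68889681 181.        ]
 topface n 411 [608.10635906 -64.3547408  181.38816689] [587.72358668 -85.18901162 176.0517088 ] [629.38381898 -43.90313693 186.89333691]
side brass 25 285.56 149.08 [608.75704509 -65.94134386 184.        ] depth [608.49599988 -64.69573002 185.15701783]
 knob 285.3248596191406 157.30225944519043 13.468381881713867 [605.44767171 -48.72167847 181.        ]
 topface n 369 [607.21907294 -61.25946193 181.91198922] [587.39294095 -86.30646787 176.02689477] [629.94162232 -43.42387946 186.82894029]
tri [608.74502315 -64.74930408 185.11701431]
((653.3495483398438, -64.98372650146484), (249.5541534423828, 149.543701171875), 0.53838050365448) 3937
```

>>> jog_arm(plan=[0, 0, 0.05, 0, 0, 0, 0, 0, 0.085, 0, 0, 0, 0.363, 0.427, 0.085, 0, 0, 143, 0.363, 0.427, 0.085, 0, 0, 143, 0.363, 0.427, 0.085, 0, 0, 143, 0.363, 0.427, 0.085, 0, 0, 143, 0.363, 0.427, 0.085, 0, 0, 143, 0.363, 0.427, 0.085, 0, 0, 143, 0.363, 0.427, 0.085, 0, 0, 143, 0.363, 0.427, 0.085, 0, 0, 143, 0.363, 0.427, 0.085, 0, 0, 143, 0.363, 0.427, 0.085, 0, 0, 143, 0.363, 0.427, 0.085, 0, 0, 143, 0.363, 0.427, 0.085, 0, 0, 143, 0.363, 0.427, 0.085, 0, 0, 143, 0.363, 0.427, 0.085, 0, 0, 143, 0.363, 0.427, 0.085, 0, 0, 143, 0.363, 0.427, 0.085, 0, 0, 143, 0.363, 0.427, 0.085, 0, 0, 143, 0.363, 0.427, 0.085, 0, 0, 143], claw=0.075)

```text
clock: 2.1
eef_pos: [608.9, -64.9, 250.9]
eef_rot: [-3.142, -0.001, 2.961]
wrist_force: [0.4, -0.0, 0.0]
finger_gap: 74.6
finger_force: 0.0
```

>>> jog_arm(plan=[0, 0, -0.04, 0, 0, 0, 0, 0, -0.07, 0, 0, 0, 0, 0, -0.09, 0, 0, 0, 0, 0, -0.101, 0, 0, 0, 0, 0, -0.101, 0, 0, 0, 0, 0, -0.101, 0, 0, 0])

```text
clock: 2.7
eef_pos: [609.5, -65.0, 151.4]
eef_rot: [-3.142, 0.001, 2.959]
wrist_force: [0.6, 0.3, -0.2]
finger_gap: 74.9
finger_force: 0.0
```

Run:
```python
from h import *
p,d=camera("side");cv2.imwrite("pics/s1.png",cv2.resize(p[80:260,180:420,::-1],None,fx=3,fy=3))
s=manip.read_state();print(s["clock"],s["eef_pos"],s["wrist_force"],s["moment"],s["joints"])
```

```text
2.75 [609.60071702 -65.00208035 151.69946707] [0.06852572 0.13439089 0.01832427] [ 0.03796094 -0.14587071 -0.01454394] [-1.65944818e-01  4.50995766e-01  1.34911799e+00 -4.21099235e-05
  1.33959666e+00 -1.55398332e+00]
```

View pics/s1.png

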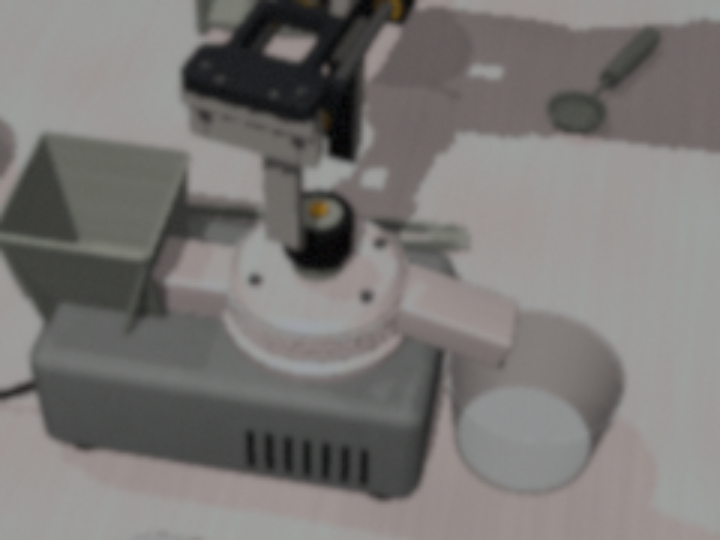

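The fingers straddle the black knob (crop about (320,230)), with the nearer finger at (283,210). They clear the hopper, head and chute, so I'll close on the knob.

>>> jog_arm(plan=[0, 0, 0, 0, 0, 0, 0, 0, 0, 0, 0, 0, 0, 0, 0, 0, 0, 0, 0, 0, 0, 0, 0, 0, 0, 0, 0, 0, 0, 0, 0, 0, 0, 0, 0, 0, 0, 0, 0, 0, 0, 0, 0, 0, 0, 0, 0, 0], claw=0.03, force=25)

```text
clock: 3.55
eef_pos: [609.0, -64.9, 150.3]
eef_rot: [-3.142, -0.0, 2.96]
wrist_force: [-0.1, 0.4, -0.2]
finger_gap: 29.8
finger_force: 0.0
```

```bash
cat > r.py <<'E'
from cell import manip
import numpy as np
s=manip.read_state();print("t",round(s["clock"],2),"yaw",np.round(np.degrees(s["eef_rot"][2]),2),"q6",np.round(s["joints"][5],3),"F",s["wrist_force"].round(1),"M",s["moment"].round(3),"pos",s["eef_pos"].round(1),"gap",round(s["finger_gap"],1),round(s["finger_force"],1),"e6",round(s["effort"][5],3))
E
python3 r.py
```

```text
t 3.55 yaw 169.58 q6 -1.555 F [-0.1  0.4 -0.2] M [ 0.046 -0.166 -0.011] pos [609.  -64.9 150.3] gap 29.8 0.0 e6 0.0
```

The fingers closed to 29.8 mm without touching anything, so they missed the knob. I'll look again.

Run:
```python
from h import *
p,d=camera("side");q,e=camera("top");np.savez("m1.npz",p=p,d=d,q=q,e=e)
a=cv2.resize(p[100:220,220:380,::-1],None,fx=4,fy=4);b=cv2.resize(q[150:270,270:430,::-1],None,fx=2,fy=2)
cv2.imwrite("pics/s2.png",a);
for n in("side","top"):
    c=get_calibration(n)
    for z in(150,170,250):
        v=att(c).T@(np.array([609,-64.9,z])-c["origin"]);x=v[:2]/v[2];x=x*(1+c["k1"]*x@x);print(n,z,x*c["fx"]+[c["cx"],c["cy"]])
```

```text
side 150 [285.19440281 163.58067786]
side 170 [285.25424848 155.38517222]
side 250 [285.51855802 119.15010623]
top 150 [347.63430523 206.88812206]
top 170 [349.33576225 205.48055767]
top 250 [357.02897785 199.11369808]
```

View pics/s2.png

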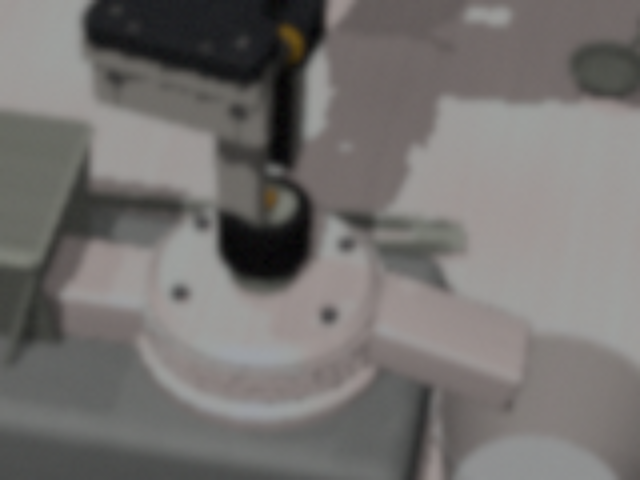

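Run:
```python
from h import *
z=np.load("m1.npz");c=get_calibration("side");d=z["d"];p=z["p"]
def pr(c,w):
    v=att(c).T@(np.array(w)-c["origin"]);x=v[:2]/v[2];x=x*(1+c["k1"]*x@x);return (x*c["fx"]+[c["cx"],c["cy"]]).round(1)
for off in(15,27,-15): print(off,pr(c,[609+off*.18,-64.9+off*.98,150]),pr(c,[609+off*.18,-64.9+off*.98,180]))
for v in range(132,176,2):
    print(v,[ "%d,%d,%d"%tuple(bydepth(c,u,v,d[v,u])) if d[v,u] else 0 for u in range(272,300,4)])
t=get_calibration("top");e=z["e"]
print()
for v in range(192,220,3):
    print(v,[ "%d,%d,%d"%tuple(bydepth(t,u,v,e[v,u])) if e[v,u] else 0 for u in range(334,366,4)])
```

```text
15 [282. 169.] [282.  156.6]
27 [279.3 173.4] [279.2 161. ]
-15 [288.4 158.3] [288.5 145.8]
132 ['611,16,289', '605,18,292', '599,16,292', '593,19,295', '607,-80,210', '600,-78,213', '638,-329,0']
134 ['692,-306,2', '618,-38,239', '599,17,289', '593,19,292', '607,-78,207', '600,-78,209', '636,-320,1']
136 ['692,-302,0', '619,-39,233', '612,-37,237', '593,18,287', '607,-81,201', '600,-79,204', '635,-313,0']
138 ['689,-294,0', '619,-40,228', '612,-37,232', '605,-35,235', '607,-80,197', '599,-77,201', '633,-305,2']
140 ['688,-288,0', '618,-37,226', '612,-37,228', '605,-35,230', '607,-79,193', '600,-79,194', '632,-298,2']
142 ['686,-279,1', '619,-38,221', '612,-37,223', '605,-38,224', '649,-288,0', '599,-77,191', '631,-293,0']
144 ['685,-274,0', '619,-39,216', '612,-37,219', '605,-37,220', '607,-82,181', '600,-83,182', '629,-285,0']
146 ['683,-266,1', '619,-39,212', '612,-39,213', '605,-36,217', '606,-75,183', '599,-78,181', 0]
148 ['681,-257,2', '619,-37,209', '612,-39,209', '605,-36,213', '605,-69,184', '599,-74,180', '591,-74,182']
150 ['677,-241,11', '619,-39,203', '612,-38,205', '60
[... 1845 characters left out ...]
92,-18,304', '568,-1,471', '563,0,508', '563,-5,510', '563,-9,510', '563,-13,511', '581,-41,385', '581,-47,384']
207 ['609,-39,142', '563,0,477', '559,0,512', '559,-4,512', '559,-9,512', '559,-13,511', '587,-56,306', '577,-47,385']
210 ['565,-1,438', '559,0,480', '555,0,512', '556,-4,512', '556,-9,512', '556,-13,511', '583,-56,302', '583,-63,303']
213 ['560,0,445', '555,0,486', '552,0,514', '552,-4,514', '552,-9,512', '552,-13,512', '593,-79,180', '598,-94,141']
216 ['556,0,449', '551,1,492', '549,0,514', '549,-4,513', '549,-8,513', '588,-72,178', '592,-86,139', '593,-94,138']
219 ['551,1,456', '547,1,496', '545,0,514', '545,-4,515', '546,-8,514', '546,-13,511', '546,-18,511', '546,-22,513']
```

The depth image puts the fingertip's lower edge at z≈196, while the reported TCP is 150. So the real tips sit about 46 mm higher than reported, above the knob, with x and y matching. I'll open, go down part of the way and check the tip height again.

>>> jog_arm(plan=[0, 0, 0, 0, 0, 0, 0, 0, 0, 0, 0, 0, 0, 0, 0, 0, 0, 0, 0, 0, 0, 0, 0, 0, 0, 0, 0, 0, 0, 0, 0, 0, -0.01, 0, 0, 0, 0, 0, -0.02, 0, 0, 0, 0, 0, -0.025, 0, 0, 0, 0, 0, -0.025, 0, 0, 0, 0, 0, -0.025, 0, 0, 0], claw=0.07)

```text
clock: 4.65
eef_pos: [609.1, -64.9, 125.3]
eef_rot: [3.142, -0.0, 2.96]
wrist_force: [-0.7, 0.9, -0.4]
finger_gap: 70.0
finger_force: 0.0
```

```bash
python3 r.py
python3 - <<'E'
from h import *
p,d=camera("side");c=get_calibration("side")
cv2.imwrite("pics/s3.png",cv2.resize(p[100:220,220:380,::-1],None,fx=4,fy=4))
P=np.array([list(bydepth(c,u,v,d[v,u]))+[u,v] for v in range(120,200) for u in range(255,320) if d[v,u]])
f=P[(P[:,1]>-28)&(P[:,1]<5)&(P[:,2]>146)&(P[:,2]<240)]
for v in np.unique(f[:,4]): g=f[f[:,4]==v];print(int(v),len(g),g[:,:3].min(0).round(),g[:,:3].max(0).round())
E
```

```text
t 4.65 yaw 169.58 q6 -1.555 F [-0.7  0.9 -0.4] M [ 0.095 -0.129 -0.059] pos [609.1 -64.9 125.3] gap 70.0 0.0 e6 0.0
145 1 [626. -18. 232.] [626. -18. 232.]
146 5 [619. -20. 228.] [626. -19. 231.]
147 8 [614. -19. 227.] [626. -17. 230.]
148 12 [608. -20. 223.] [627. -16. 230.]
149 13 [608. -25. 221.] [626. -15. 229.]
150 13 [607. -23. 219.] [627. -17. 225.]
151 13 [608. -25. 216.] [627. -16. 224.]
152 13 [608. -27. 212.] [627. -16. 222.]
153 13 [608. -25. 212.] [627. -15. 221.]
154 13 [608. -25. 210.] [626. -16. 218.]
155 13 [608. -24. 207.] [627. -17. 214.]
156 13 [608. -26. 204.] [627. -16. 213.]
157 13 [608. -26. 202.] [627. -17. 210.]
158 13 [608. -25. 201.] [627. -16. 208.]
159 13 [607. -23. 198.] [627. -16. 206.]
160 13 [608. -25. 196.] [627. -17. 204.]
161 13 [608. -24. 195.] [627. -17. 201.]
162 13 [608. -24. 192.] [627. -15. 200.]
163 13 [608. -25. 189.] [627. -16. 197.]
164 13 [608. -26. 186.] [627. -16. 195.]
165 13 [608. -25. 183.] [628. -17. 192.]
166 13 [608. -24. 182.] [628. -17. 190.]
167 12 [608. -25. 180.] [626. -18. 186.]
168 12 [608. -24. 178.] [626. -16. 185.]
169 11 [608. -24. 176.] [626. -16. 183.]
170 10 [608. -25. 173.] [622. -17. 180.]
171 7 [607. -23. 172.] [617. -16. 179.]
172 4 [608. -24. 169.] [612. -15. 178.]
```

View pics/s3.png

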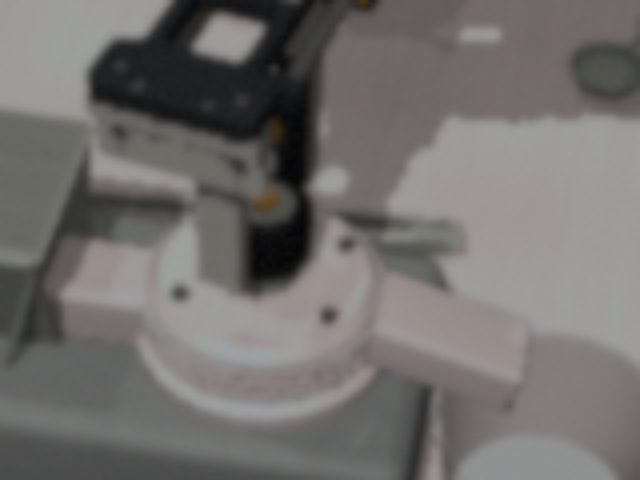

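The finger now stands beside the knob (tip near crop (240,290)). Its measured tip is z≈171 against a reported 125, which confirms the 46 mm offset, and the sideways fit is good. I'll go 20 mm lower and close.

>>> jog_arm(plan=[0, 0, -0.01, 0, 0, 0, 0, 0, -0.02, 0, 0, 0, 0, 0, -0.02, 0, 0, 0, 0, 0, -0.02, 0, 0, 0])

```text
clock: 5.1
eef_pos: [608.9, -64.9, 105.0]
eef_rot: [-3.142, -0.001, 2.96]
wrist_force: [-0.2, 0.3, -0.6]
finger_gap: 69.9
finger_force: 0.0
```

>>> jog_arm(plan=[0, 0, 0, 0, 0, 0, 0, 0, 0, 0, 0, 0, 0, 0, 0, 0, 0, 0, 0, 0, 0, 0, 0, 0, 0, 0, 0, 0, 0, 0, 0, 0, 0, 0, 0, 0], claw=0.03, force=25)

```text
clock: 5.7
eef_pos: [609.0, -65.7, 105.5]
eef_rot: [-3.141, 0.0, 2.959]
wrist_force: [-1.5, -5.8, 1.6]
finger_gap: 41.9
finger_force: 25.0
```

```bash
python3 r.py
```

```text
t 5.7 yaw 169.55 q6 -1.555 F [-1.5 -5.8  1.6] M [-0.605  0.064 -0.006] pos [609.  -65.7 105.5] gap 41.9 25.0 e6 0.01
```

It's gripped at a gap of 41.9 mm. The knob is at least 2 clicks open, so the first 36° clockwise is safe. I'll turn in 4° steps and read the moment after each.

>>> jog_arm(plan=[0, -0.001, 0, 0, 0, 0, 0, -0.001, 0, 0, 0, -2, 0, -0.001, 0, 0, 0, -4, 0, -0.001, 0, 0, 0, -4])

```text
clock: 6.1
eef_pos: [609.0, -65.9, 105.5]
eef_rot: [3.142, -0.0, 2.889]
wrist_force: [-1.5, -0.1, 2.7]
finger_gap: 42.1
finger_force: 25.0
```

```bash
python3 r.py
```

```text
t 6.1 yaw 165.54 q6 -1.486 F [-1.5 -0.1  2.7] M [0.02  0.203 0.022] pos [609.  -65.9 105.5] gap 42.1 25.0 e6 0.655
```

>>> jog_arm(plan=[0, 0, 0, 0, 0, -2, 0, 0, 0, 0, 0, -4, 0, 0, 0, 0, 0, -4])

```text
clock: 6.4
eef_pos: [609.0, -66.0, 105.5]
eef_rot: [-3.141, -0.0, 2.82]
wrist_force: [-2.8, -0.4, 3.5]
finger_gap: 42.2
finger_force: 25.0
```

```bash
python3 r.py
```

```text
t 6.4 yaw 161.6 q6 -1.417 F [-2.8 -0.4  3.5] M [-0.077  0.323  0.081] pos [609.  -66.  105.5] gap 42.2 25.0 e6 0.695
```

>>> jog_arm(plan=[0, 0, 0, 0, 0, -2, 0, 0, 0, 0, 0, -4, 0, 0, 0, 0, 0, -4])

```text
clock: 6.7
eef_pos: [609.0, -66.1, 105.5]
eef_rot: [-3.141, 0.0, 2.751]
wrist_force: [-2.6, -2.8, 2.4]
finger_gap: 41.8
finger_force: 25.0
```

```bash
python3 r.py
```

```text
t 6.7 yaw 157.63 q6 -1.348 F [-2.6 -2.8  2.4] M [-0.263  0.424  0.138] pos [609.  -66.1 105.5] gap 41.8 25.0 e6 0.797
```

>>> jog_arm(plan=[0, 0, 0, 0, 0, -2, 0, 0, 0, 0, 0, -4, 0, 0, 0, 0, 0, -4])

```text
clock: 7.0
eef_pos: [609.0, -66.1, 105.5]
eef_rot: [-3.141, 0.0, 2.682]
wrist_force: [-4.3, -2.5, 3.3]
finger_gap: 41.9
finger_force: 25.0
```

```bash
python3 r.py
```

```text
t 7.0 yaw 153.65 q6 -1.279 F [-4.3 -2.5  3.3] M [-0.379  0.515  0.088] pos [609.  -66.1 105.5] gap 41.9 25.0 e6 0.726
```

>>> jog_arm(plan=[0, 0, 0, 0, 0, -2, 0, 0, 0, 0, 0, -4, 0, 0, 0, 0, 0, -4])

```text
clock: 7.3
eef_pos: [608.9, -66.2, 105.5]
eef_rot: [-3.141, 0.0, 2.612]
wrist_force: [-5.0, -3.0, 4.1]
finger_gap: 41.8
finger_force: 25.0
```

```bash
python3 r.py
```

```text
t 7.3 yaw 149.64 q6 -1.209 F [-5.  -3.   4.1] M [-0.423  0.599 -0.013] pos [608.9 -66.2 105.5] gap 41.8 25.0 e6 0.585
```

>>> jog_arm(plan=[0, 0, 0, 0, 0, -2, 0, 0, 0, 0, 0, -4, 0, 0, 0, 0, 0, -4])

```text
clock: 7.6
eef_pos: [608.9, -66.2, 105.5]
eef_rot: [-3.141, 0.0, 2.542]
wrist_force: [-5.7, -4.0, 5.2]
finger_gap: 42.2
finger_force: 25.0
```

```bash
python3 r.py
```

```text
t 7.6 yaw 145.64 q6 -1.139 F [-5.7 -4.   5.2] M [-0.562  0.682 -0.005] pos [608.9 -66.2 105.5] gap 42.2 25.0 e6 0.586
```

>>> jog_arm(plan=[0, 0, 0, 0, 0, -2, 0, 0, 0, 0, 0, -4, 0, 0, 0, 0, 0, -4])

```text
clock: 7.9
eef_pos: [608.8, -66.3, 105.5]
eef_rot: [-3.141, -0.0, 2.472]
wrist_force: [-5.4, -4.0, 4.9]
finger_gap: 41.9
finger_force: 25.0
```

```bash
python3 r.py
```

```text
t 7.9 yaw 141.64 q6 -1.069 F [-5.4 -4.   4.9] M [-0.643  0.724  0.034] pos [608.8 -66.3 105.5] gap 41.9 25.0 e6 0.626
```

>>> jog_arm(plan=[0, 0, 0, 0, 0, -2, 0, 0, 0, 0, 0, -4, 0, 0, 0, 0, 0, -4])

```text
clock: 8.2
eef_pos: [608.8, -66.4, 105.5]
eef_rot: [-3.141, 0.0, 2.402]
wrist_force: [-5.8, -4.5, 4.9]
finger_gap: 41.7
finger_force: 25.0
```

```bash
python3 r.py
```

```text
t 8.2 yaw 137.65 q6 -0.999 F [-5.8 -4.5  4.9] M [-0.719  0.758  0.155] pos [608.8 -66.4 105.5] gap 41.7 25.0 e6 0.73
```

>>> jog_arm(plan=[0, 0, 0, 0, 0, -2, 0, 0, 0, 0, 0, -4, 0, 0, 0, 0, 0, -4])

```text
clock: 8.5
eef_pos: [608.7, -66.5, 105.5]
eef_rot: [-3.141, 0.0, 2.332]
wrist_force: [-6.2, -5.4, 4.0]
finger_gap: 42.0
finger_force: 25.0
```

```bash
python3 r.py
```

```text
t 8.5 yaw 133.64 q6 -0.93 F [-6.2 -5.4  4. ] M [-0.793  0.821  0.062] pos [608.7 -66.5 105.5] gap 42.0 25.0 e6 0.66
```

>>> jog_arm(plan=[-0.0008, -0.0008, 0, 0, 0, -2.5, -0.0008, -0.0008, 0, 0, 0, -5, -0.0008, -0.0008, 0, 0, 0, -5])

```text
clock: 8.8
eef_pos: [608.5, -66.6, 105.5]
eef_rot: [3.141, 0.0, 2.245]
wrist_force: [-0.1, -0.2, 3.3]
finger_gap: 42.0
finger_force: 25.0
```

```bash
python3 r.py
```

```text
t 8.8 yaw 128.66 q6 -0.844 F [-0.1 -0.2  3.3] M [-0.176  0.007  0.037] pos [608.5 -66.6 105.5] gap 42.0 25.0 e6 0.813
```

>>> jog_arm(plan=[0, 0, 0, 0, 0, -2.5, 0, 0, 0, 0, 0, -5, 0, 0, 0, 0, 0, -5])

```text
clock: 9.1
eef_pos: [608.4, -66.7, 105.5]
eef_rot: [3.141, 0.0, 2.159]
wrist_force: [-1.8, -2.2, 3.5]
finger_gap: 42.4
finger_force: 25.0
```

```bash
python3 r.py
```

```text
t 9.1 yaw 123.67 q6 -0.757 F [-1.8 -2.2  3.5] M [-0.202  0.021 -0.039] pos [608.4 -66.7 105.5] gap 42.4 25.0 e6 0.817
```

>>> jog_arm(plan=[0, 0, 0, 0, 0, -2, 0, 0, 0, 0, 0, -2, 0, 0, 0, 0, 0, -2])

```text
clock: 9.4
eef_pos: [608.4, -66.7, 105.5]
eef_rot: [3.141, 0.0, 2.124]
wrist_force: [-0.6, -1.2, 4.4]
finger_gap: 42.0
finger_force: 25.0
```

```bash
python3 r.py
```

```text
t 9.4 yaw 121.72 q6 -0.723 F [-0.6 -1.2  4.4] M [-0.219 -0.01   0.032] pos [608.4 -66.7 105.5] gap 42.0 25.0 e6 0.087
```

>>> jog_arm(plan=[0, 0, 0, 0, 0, -2, 0, 0, 0, 0, 0, -2, 0, 0, 0, 0, 0, -2])

```text
clock: 9.7
eef_pos: [608.3, -66.7, 105.5]
eef_rot: [3.141, 0.0, 2.089]
wrist_force: [-0.5, -1.7, 5.9]
finger_gap: 42.1
finger_force: 25.0
```

```bash
python3 r.py
```

```text
t 9.7 yaw 119.69 q6 -0.687 F [-0.5 -1.7  5.9] M [-0.301  0.003  0.085] pos [608.3 -66.7 105.5] gap 42.1 25.0 e6 0.162
```

>>> jog_arm(plan=[0, 0, 0, 0, 0, -2, 0, 0, 0, 0, 0, -2, 0, 0, 0, 0, 0, -2])

```text
clock: 10.0
eef_pos: [608.3, -66.7, 105.5]
eef_rot: [3.141, 0.0, 2.054]
wrist_force: [-1.7, -2.1, 4.4]
finger_gap: 41.9
finger_force: 25.0
```

```bash
python3 r.py
```

```text
t 10.0 yaw 117.69 q6 -0.652 F [-1.7 -2.1  4.4] M [-0.245  0.113  0.136] pos [608.3 -66.7 105.5] gap 41.9 25.0 e6 0.194
```

>>> jog_arm(plan=[0, 0, 0, 0, 0, -2, 0, 0, 0, 0, 0, -2, 0, 0, 0, 0, 0, -2])

```text
clock: 10.3
eef_pos: [608.3, -66.7, 105.5]
eef_rot: [3.142, 0.0, 2.019]
wrist_force: [-1.1, -2.1, 4.7]
finger_gap: 42.2
finger_force: 25.0
```

```bash
python3 r.py
```

```text
t 10.3 yaw 115.69 q6 -0.617 F [-1.1 -2.1  4.7] M [-0.332  0.161  0.152] pos [608.3 -66.7 105.5] gap 42.2 25.0 e6 0.197
```

>>> jog_arm(plan=[0, 0, 0, 0, 0, -2, 0, 0, 0, 0, 0, -4, 0, 0, 0, 0, 0, -4])

```text
clock: 10.6
eef_pos: [608.2, -66.8, 105.5]
eef_rot: [-3.142, 0.0, 1.948]
wrist_force: [-2.3, -0.9, 4.7]
finger_gap: 41.6
finger_force: 25.0
```

```bash
python3 r.py
```

```text
t 10.6 yaw 111.61 q6 -0.546 F [-2.3 -0.9  4.7] M [-0.225  0.265  0.031] pos [608.2 -66.8 105.5] gap 41.6 25.0 e6 0.586
```

>>> jog_arm(plan=[0, 0, 0, 0, 0, -2, 0, 0, 0, 0, 0, -4, 0, 0, 0, 0, 0, -4])

```text
clock: 10.9
eef_pos: [608.1, -66.8, 105.5]
eef_rot: [-3.141, 0.0, 1.878]
wrist_force: [-3.1, -1.6, 5.8]
finger_gap: 42.0
finger_force: 25.0
```

```bash
python3 r.py
```

```text
t 10.9 yaw 107.61 q6 -0.476 F [-3.1 -1.6  5.8] M [-0.363  0.374 -0.033] pos [608.1 -66.8 105.5] gap 42.0 25.0 e6 0.583
```

>>> jog_arm(plan=[0, 0, 0, 0, 0, -2, 0, 0, 0, 0, 0, -4, 0, 0, 0, 0, 0, -4])

```text
clock: 11.2
eef_pos: [608.0, -66.9, 105.4]
eef_rot: [-3.141, 0.0, 1.808]
wrist_force: [-4.1, -2.7, 6.4]
finger_gap: 41.8
finger_force: 25.0
```

```bash
python3 r.py
```

```text
t 11.2 yaw 103.61 q6 -0.407 F [-4.1 -2.7  6.4] M [-0.413  0.425 -0.007] pos [608.  -66.9 105.4] gap 41.8 25.0 e6 0.583
```

>>> jog_arm(plan=[0, 0, 0, 0, 0, -1, 0, 0, 0, 0, 0, -2, 0, 0, 0, 0, 0, -2])

```text
clock: 11.5
eef_pos: [608.0, -66.8, 105.5]
eef_rot: [-3.141, 0.0, 1.774]
wrist_force: [-4.1, -2.6, 5.9]
finger_gap: 41.9
finger_force: 25.0
```

```bash
python3 r.py
```

```text
t 11.5 yaw 101.65 q6 -0.372 F [-4.1 -2.6  5.9] M [-0.426  0.481  0.041] pos [608.  -66.8 105.5] gap 41.9 25.0 e6 0.339
```

>>> jog_arm(plan=[-0.0004, -0.0003, 0, 0, 0, -1, -0.0004, -0.0003, 0, 0, 0, -2, -0.0004, -0.0003, 0, 0, 0, -2])

```text
clock: 11.8
eef_pos: [607.9, -66.9, 105.5]
eef_rot: [3.141, -0.0, 1.738]
wrist_force: [-1.5, -1.8, 6.4]
finger_gap: 42.1
finger_force: 25.0
```

```bash
python3 r.py
```

```text
t 11.8 yaw 99.61 q6 -0.337 F [-1.5 -1.8  6.4] M [-0.165  0.132  0.15 ] pos [607.9 -66.9 105.5] gap 42.1 25.0 e6 0.378
```

>>> jog_arm(plan=[0, 0, 0, 0, 0, -1, 0, 0, 0, 0, 0, -1, 0, 0, 0, 0, 0, -1])

```text
clock: 12.1
eef_pos: [607.9, -66.9, 105.4]
eef_rot: [3.142, -0.0, 1.722]
wrist_force: [-2.2, -1.3, 4.7]
finger_gap: 41.6
finger_force: 25.0
```

```bash
python3 r.py
```

```text
t 12.1 yaw 98.64 q6 -0.32 F [-2.2 -1.3  4.7] M [-0.229  0.084  0.114] pos [607.9 -66.9 105.4] gap 41.6 25.0 e6 0.155
```

Still an ordinary click, so I'll carry on.

>>> jog_arm(plan=[0, 0, 0, 0, 0, -1.5, 0, 0, 0, 0, 0, -1.5, 0, 0, 0, 0, 0, -1.5])

```text
clock: 12.4
eef_pos: [607.9, -66.9, 105.4]
eef_rot: [3.142, -0.0, 1.696]
wrist_force: [-1.8, -0.7, 5.5]
finger_gap: 41.9
finger_force: 25.0
```

```bash
python3 r.py; python3 r.py
```

```text
t 12.4 yaw 97.15 q6 -0.294 F [-1.8 -0.7  5.5] M [-0.177  0.197  0.152] pos [607.9 -66.9 105.4] gap 41.9 25.0 e6 0.189
t 12.4 yaw 97.15 q6 -0.294 F [-1.8 -0.7  5.5] M [-0.177  0.197  0.152] pos [607.9 -66.9 105.4] gap 41.9 25.0 e6 0.189
```

>>> jog_arm(plan=[0, 0, 0, 0, 0, -1.5, 0, 0, 0, 0, 0, -1.5, 0, 0, 0, 0, 0, -1.5])

```text
clock: 12.7
eef_pos: [607.8, -66.9, 105.4]
eef_rot: [-3.142, -0.0, 1.669]
wrist_force: [-2.1, -0.4, 5.6]
finger_gap: 42.0
finger_force: 25.0
```

```bash
python3 r.py
```

```text
t 12.7 yaw 95.65 q6 -0.268 F [-2.1 -0.4  5.6] M [-0.181  0.214  0.135] pos [607.8 -66.9 105.4] gap 42.0 25.0 e6 0.19
```

>>> jog_arm(plan=[0, 0, 0, 0, 0, -2, 0, 0, 0, 0, 0, -4, 0, 0, 0, 0, 0, -4])

```text
clock: 13.0
eef_pos: [607.7, -66.9, 105.5]
eef_rot: [-3.141, -0.0, 1.598]
wrist_force: [-2.2, 0.2, 4.9]
finger_gap: 42.0
finger_force: 25.0
```

```bash
python3 r.py
```

```text
t 13.0 yaw 91.56 q6 -0.197 F [-2.2  0.2  4.9] M [-0.04   0.302  0.013] pos [607.7 -66.9 105.5] gap 42.0 25.0 e6 0.587
```

>>> jog_arm(plan=[0, 0, 0, 0, 0, -2, 0, 0, 0, 0, 0, -4, 0, 0, 0, 0, 0, -4])

```text
clock: 13.3
eef_pos: [607.7, -66.9, 105.4]
eef_rot: [-3.141, -0.0, 1.528]
wrist_force: [-4.1, -0.8, 6.6]
finger_gap: 41.8
finger_force: 25.0
```

```bash
python3 r.py
```

```text
t 13.3 yaw 87.56 q6 -0.127 F [-4.1 -0.8  6.6] M [-0.207  0.403 -0.009] pos [607.7 -66.9 105.4] gap 41.8 25.0 e6 0.583
```

>>> jog_arm(plan=[0, 0, 0, 0, 0, -2, 0, 0, 0, 0, 0, -4, 0, 0, 0, 0, 0, -4])

```text
clock: 13.6
eef_pos: [607.6, -66.9, 105.4]
eef_rot: [-3.141, -0.0, 1.459]
wrist_force: [-3.6, -0.9, 5.9]
finger_gap: 41.5
finger_force: 25.0
```

```bash
python3 r.py
```

```text
t 13.6 yaw 83.57 q6 -0.057 F [-3.6 -0.9  5.9] M [-0.263  0.533 -0.049] pos [607.6 -66.9 105.4] gap 41.5 25.0 e6 0.583
```

>>> jog_arm(plan=[0, 0, 0, 0, 0, -1, 0, 0, 0, 0, 0, -2, 0, 0, 0, 0, 0, -2])

```text
clock: 13.9
eef_pos: [607.6, -66.9, 105.5]
eef_rot: [-3.141, 0.0, 1.424]
wrist_force: [-4.8, -1.2, 6.5]
finger_gap: 41.7
finger_force: 25.0
```

```bash
python3 r.py
```

```text
t 13.9 yaw 81.6 q6 -0.023 F [-4.8 -1.2  6.5] M [-0.159  0.626  0.043] pos [607.6 -66.9 105.5] gap 41.7 25.0 e6 0.34
```

>>> jog_arm(plan=[-0.0004, 0, 0, 0, 0, -1, -0.0004, 0, 0, 0, 0, -2, -0.0004, 0, 0, 0, 0, -2])

```text
clock: 14.2
eef_pos: [607.4, -66.9, 105.4]
eef_rot: [-3.142, -0.0, 1.389]
wrist_force: [-2.1, -0.7, 5.4]
finger_gap: 41.9
finger_force: 25.0
```

```bash
python3 r.py
```

```text
t 14.2 yaw 79.61 q6 0.012 F [-2.1 -0.7  5.4] M [-0.152  0.133  0.097] pos [607.4 -66.9 105.4] gap 41.9 25.0 e6 0.397
```

>>> jog_arm(plan=[0, 0, 0, 0, 0, -1, 0, 0, 0, 0, 0, -1, 0, 0, 0, 0, 0, -1])

```text
clock: 14.5
eef_pos: [607.4, -66.9, 105.4]
eef_rot: [-3.142, -0.0, 1.373]
wrist_force: [-2.1, -0.8, 4.9]
finger_gap: 41.9
finger_force: 25.0
```

```bash
python3 r.py
```

```text
t 14.5 yaw 78.64 q6 0.029 F [-2.1 -0.8  4.9] M [-0.242  0.216  0.114] pos [607.4 -66.9 105.4] gap 41.9 25.0 e6 0.155
```

>>> jog_arm(plan=[0, 0, 0, 0, 0, -1.5, 0, 0, 0, 0, 0, -1.5, 0, 0, 0, 0, 0, -1.5])

```text
clock: 14.8
eef_pos: [607.4, -66.9, 105.4]
eef_rot: [-3.141, -0.0, 1.346]
wrist_force: [-2.0, -0.8, 6.0]
finger_gap: 42.4
finger_force: 25.0
```

```bash
python3 r.py
```

```text
t 14.8 yaw 77.15 q6 0.055 F [-2.  -0.8  6. ] M [-0.229  0.261  0.18 ] pos [607.4 -66.9 105.4] gap 42.4 25.0 e6 0.189
```

>>> jog_arm(plan=[0, 0, 0, 0, 0, -1.5, 0, 0, 0, 0, 0, -1.5, 0, 0, 0, 0, 0, -1.5])

```text
clock: 15.1
eef_pos: [607.4, -66.9, 105.5]
eef_rot: [-3.141, -0.0, 1.32]
wrist_force: [-3.0, -0.2, 6.6]
finger_gap: 41.9
finger_force: 25.0
```

```bash
python3 r.py
```

```text
t 15.1 yaw 75.65 q6 0.081 F [-3.  -0.2  6.6] M [-0.162  0.249  0.142] pos [607.4 -66.9 105.5] gap 41.9 25.0 e6 0.19
```

>>> jog_arm(plan=[0, 0, 0, 0, 0, -2, 0, 0, 0, 0, 0, -4, 0, 0, 0, 0, 0, -4])

```text
clock: 15.4
eef_pos: [607.3, -66.9, 105.5]
eef_rot: [-3.141, 0.0, 1.249]
wrist_force: [-2.2, 0.8, 5.1]
finger_gap: 42.2
finger_force: 25.0
```

```bash
python3 r.py
```

```text
t 15.4 yaw 71.57 q6 0.152 F [-2.2  0.8  5.1] M [-0.031  0.428  0.009] pos [607.3 -66.9 105.5] gap 42.2 25.0 e6 0.587
```

>>> jog_arm(plan=[0, 0, 0, 0, 0, -2, 0, 0, 0, 0, 0, -4, 0, 0, 0, 0, 0, -4])

```text
clock: 15.7
eef_pos: [607.2, -66.8, 105.5]
eef_rot: [-3.141, 0.0, 1.179]
wrist_force: [-3.7, -0.6, 6.2]
finger_gap: 42.0
finger_force: 25.0
```

```bash
python3 r.py
```

```text
t 15.7 yaw 67.57 q6 0.222 F [-3.7 -0.6  6.2] M [-0.182  0.51   0.039] pos [607.2 -66.8 105.5] gap 42.0 25.0 e6 0.583
```

>>> jog_arm(plan=[0, 0, 0, 0, 0, -2, 0, 0, 0, 0, 0, -4, 0, 0, 0, 0, 0, -4])

```text
clock: 16.0
eef_pos: [607.1, -66.8, 105.5]
eef_rot: [-3.141, 0.0, 1.109]
wrist_force: [-4.1, 0.1, 6.6]
finger_gap: 41.9
finger_force: 25.0
```

```bash
python3 r.py
```

```text
t 16.0 yaw 63.57 q6 0.292 F [-4.1  0.1  6.6] M [-0.097  0.582 -0.027] pos [607.1 -66.8 105.5] gap 41.9 25.0 e6 0.583
```

>>> jog_arm(plan=[-0.0004, 0, 0, 0, 0, -1, -0.0004, 0, 0, 0, 0, -2, -0.0004, 0, 0, 0, 0, -2])

```text
clock: 16.3
eef_pos: [607.0, -66.8, 105.5]
eef_rot: [-3.142, -0.0, 1.075]
wrist_force: [-1.8, -0.4, 5.1]
finger_gap: 42.0
finger_force: 25.0
```

```bash
python3 r.py
```

```text
t 16.3 yaw 61.61 q6 0.326 F [-1.8 -0.4  5.1] M [-0.074  0.138  0.018] pos [607.  -66.8 105.5] gap 42.0 25.0 e6 0.336
```

Five jumps so far, so the burrs should be next. I'll use 1.5° steps.

>>> jog_arm(plan=[0, 0, 0, 0, 0, -1.5, 0, 0, 0, 0, 0, -1.5, 0, 0, 0, 0, 0, -1.5])

```text
clock: 16.6
eef_pos: [607.0, -66.8, 105.4]
eef_rot: [-3.141, -0.0, 1.05]
wrist_force: [-2.4, 0.7, 5.8]
finger_gap: 41.7
finger_force: 25.0
```

```bash
python3 r.py
```

```text
t 16.6 yaw 60.15 q6 0.351 F [-2.4  0.7  5.8] M [-0.07   0.242  0.132] pos [607.  -66.8 105.4] gap 41.7 25.0 e6 0.124
```

>>> jog_arm(plan=[0, 0, 0, 0, 0, -1.5, 0, 0, 0, 0, 0, -1.5, 0, 0, 0, 0, 0, -1.5])

```text
clock: 16.9
eef_pos: [607.0, -66.8, 105.4]
eef_rot: [-3.141, -0.0, 1.024]
wrist_force: [-1.6, 0.3, 5.5]
finger_gap: 41.9
finger_force: 25.0
```

```bash
python3 r.py
```

```text
t 16.9 yaw 58.65 q6 0.377 F [-1.6  0.3  5.5] M [-0.121  0.312  0.107] pos [607.  -66.8 105.4] gap 41.9 25.0 e6 0.163
```

>>> jog_arm(plan=[0, 0, 0, 0, 0, -1.5, 0, 0, 0, 0, 0, -1.5, 0, 0, 0, 0, 0, -1.5])

```text
clock: 17.2
eef_pos: [607.0, -66.8, 105.4]
eef_rot: [-3.141, -0.0, 0.998]
wrist_force: [-2.5, 0.0, 5.9]
finger_gap: 42.0
finger_force: 25.0
```

```bash
python3 r.py
```

```text
t 17.2 yaw 57.16 q6 0.404 F [-2.5  0.   5.9] M [-0.145  0.383  0.17 ] pos [607.  -66.8 105.4] gap 42.0 25.0 e6 0.214
```

>>> jog_arm(plan=[0, 0, 0, 0, 0, -1, 0, 0, 0, 0, 0, -1, 0, 0, 0, 0, 0, -1])

```text
clock: 17.5
eef_pos: [607.0, -66.7, 105.5]
eef_rot: [-3.141, -0.0, 0.98]
wrist_force: [-2.8, 0.1, 5.4]
finger_gap: 42.1
finger_force: 25.0
```

```bash
python3 r.py
```

```text
t 17.5 yaw 56.16 q6 0.421 F [-2.8  0.1  5.4] M [-0.144  0.387  0.222] pos [607.  -66.7 105.5] gap 42.1 25.0 e6 0.31
```

>>> jog_arm(plan=[0, 0, 0, 0, 0, -1, 0, 0, 0, 0, 0, -1, 0, 0, 0, 0, 0, -1])

```text
clock: 17.8
eef_pos: [606.9, -66.7, 105.4]
eef_rot: [-3.141, 0.0, 0.963]
wrist_force: [-2.2, 0.2, 6.1]
finger_gap: 42.2
finger_force: 25.0
```

```bash
python3 r.py
```

```text
t 17.8 yaw 55.17 q6 0.438 F [-2.2  0.2  6.1] M [-0.05  0.41  0.38] pos [606.9 -66.7 105.4] gap 42.2 25.0 e6 0.419
```

The burrs are touching: 0.38 N m on a springy rise with no drop. Now I'll reverse counter-clockwise and count the peaks.

>>> jog_arm(plan=[0, 0, 0, 0, 0, 4, 0, 0, 0, 0, 0, 8, 0, 0, 0, 0, 0, 8])

```text
clock: 18.1
eef_pos: [607.1, -66.8, 105.5]
eef_rot: [3.142, -0.0, 1.105]
wrist_force: [-1.2, -0.4, 5.4]
finger_gap: 41.8
finger_force: 25.0
```

```bash
python3 r.py
```

```text
t 18.1 yaw 63.29 q6 0.296 F [-1.2 -0.4  5.4] M [-0.112  0.095  0.012] pos [607.1 -66.8 105.5] gap 41.8 25.0 e6 -1.159
```

>>> jog_arm(plan=[0, 0, 0, 0, 0, 2, 0, 0, 0, 0, 0, 4, 0, 0, 0, 0, 0, 4])

```text
clock: 18.4
eef_pos: [607.1, -66.9, 105.4]
eef_rot: [3.141, -0.0, 1.173]
wrist_force: [-1.3, -0.9, 5.2]
finger_gap: 42.3
finger_force: 25.0
```

```bash
python3 r.py
```

```text
t 18.4 yaw 67.21 q6 0.228 F [-1.3 -0.9  5.2] M [-0.164  0.071 -0.01 ] pos [607.1 -66.9 105.4] gap 42.3 25.0 e6 -0.577
```

>>> jog_arm(plan=[0, 0, 0, 0, 0, 2, 0, 0, 0, 0, 0, 4, 0, 0, 0, 0, 0, 4])

```text
clock: 18.7
eef_pos: [607.2, -66.9, 105.4]
eef_rot: [3.141, -0.0, 1.242]
wrist_force: [-0.8, 0.3, 4.4]
finger_gap: 42.1
finger_force: 25.0
```

```bash
python3 r.py
```

```text
t 18.7 yaw 71.16 q6 0.159 F [-0.8  0.3  4.4] M [-0.08  -0.061 -0.046] pos [607.2 -66.9 105.4] gap 42.1 25.0 e6 -0.655
```

>>> jog_arm(plan=[0, 0, 0, 0, 0, 2, 0, 0, 0, 0, 0, 4, 0, 0, 0, 0, 0, 4])

```text
clock: 19.0
eef_pos: [607.3, -66.9, 105.4]
eef_rot: [3.141, -0.0, 1.31]
wrist_force: [0.9, -0.4, 4.6]
finger_gap: 41.9
finger_force: 25.0
```

```bash
python3 r.py
```

```text
t 19.0 yaw 75.08 q6 0.091 F [ 0.9 -0.4  4.6] M [-0.121 -0.318  0.005] pos [607.3 -66.9 105.4] gap 41.9 25.0 e6 -0.655
```

>>> jog_arm(plan=[0, 0, 0, 0, 0, 2, 0, 0, 0, 0, 0, 4, 0, 0, 0, 0, 0, 4])

```text
clock: 19.3
eef_pos: [607.3, -66.9, 105.4]
eef_rot: [3.141, -0.0, 1.379]
wrist_force: [2.7, -0.2, 4.5]
finger_gap: 42.3
finger_force: 25.0
```

```bash
python3 r.py
```

```text
t 19.3 yaw 79.03 q6 0.022 F [ 2.7 -0.2  4.5] M [-0.148 -0.477 -0.059] pos [607.3 -66.9 105.4] gap 42.3 25.0 e6 -0.739
```

>>> jog_arm(plan=[0, 0, 0, 0, 0, 2, 0, 0, 0, 0, 0, 4, 0, 0, 0, 0, 0, 4])

```text
clock: 19.6
eef_pos: [607.4, -67.0, 105.5]
eef_rot: [3.141, -0.0, 1.449]
wrist_force: [3.5, -0.1, 3.4]
finger_gap: 41.6
finger_force: 25.0
```

```bash
python3 r.py
```

```text
t 19.6 yaw 83.0 q6 -0.048 F [ 3.5 -0.1  3.4] M [-0.114 -0.731 -0.161] pos [607.4 -67.  105.5] gap 41.6 25.0 e6 -0.805
```

>>> jog_arm(plan=[0, 0, 0, 0, 0, 2, 0, 0, 0, 0, 0, 4, 0, 0, 0, 0, 0, 4])

```text
clock: 19.9
eef_pos: [607.4, -67.0, 105.5]
eef_rot: [3.141, -0.0, 1.518]
wrist_force: [5.1, 0.2, 4.2]
finger_gap: 42.4
finger_force: 25.0
```

```bash
python3 r.py
```

```text
t 19.9 yaw 87.0 q6 -0.117 F [5.1 0.2 4.2] M [ 1.390e-01 -1.047e+00 -1.000e-03] pos [607.4 -67.  105.5] gap 42.4 25.0 e6 -0.645
```

First opening click: the torque peaked at about 83° and was gone by 87°. Two more clicks are safely predictable from here, so I'll read every 4–5°.

>>> jog_arm(plan=[0.0006, 0, 0, 0, 0, 2, 0.0006, 0, 0, 0, 0, 4, 0.0006, 0, 0, 0, 0, 4])

```text
clock: 20.2
eef_pos: [607.6, -66.9, 105.4]
eef_rot: [-3.141, -0.0, 1.588]
wrist_force: [0.8, -0.6, 5.4]
finger_gap: 42.0
finger_force: 25.0
```

```bash
python3 r.py
```

```text
t 20.2 yaw 91.0 q6 -0.187 F [ 0.8 -0.6  5.4] M [-0.109 -0.456  0.002] pos [607.6 -66.9 105.4] gap 42.0 25.0 e6 -0.579
```

>>> jog_arm(plan=[0, 0, 0, 0, 0, 2, 0, 0, 0, 0, 0, 4, 0, 0, 0, 0, 0, 4])

```text
clock: 20.5
eef_pos: [607.7, -67.0, 105.4]
eef_rot: [3.141, -0.0, 1.658]
wrist_force: [2.1, -0.7, 5.1]
finger_gap: 42.2
finger_force: 25.0
```

```bash
python3 r.py
```

```text
t 20.5 yaw 94.98 q6 -0.257 F [ 2.1 -0.7  5.1] M [-0.072 -0.633 -0.002] pos [607.7 -67.  105.4] gap 42.2 25.0 e6 -0.613
```

>>> jog_arm(plan=[0, 0, 0, 0, 0, 2, 0, 0, 0, 0, 0, 4, 0, 0, 0, 0, 0, 4])

```text
clock: 20.8
eef_pos: [607.8, -66.9, 105.5]
eef_rot: [3.141, -0.0, 1.727]
wrist_force: [3.5, 0.0, 5.0]
finger_gap: 42.1
finger_force: 25.0
```

```bash
python3 r.py
```

```text
t 20.8 yaw 98.97 q6 -0.326 F [3.5 0.  5. ] M [-0.067 -0.661 -0.113] pos [607.8 -66.9 105.5] gap 42.1 25.0 e6 -0.738
```

>>> jog_arm(plan=[0.0003, 0, 0, 0, 0, 2, 0.0003, 0, 0, 0, 0, 4, 0.0003, 0, 0, 0, 0, 4])

```text
clock: 21.1
eef_pos: [607.9, -66.9, 105.4]
eef_rot: [-3.142, -0.0, 1.797]
wrist_force: [0.4, 0.7, 5.4]
finger_gap: 42.0
finger_force: 25.0
```

```bash
python3 r.py
```

```text
t 21.1 yaw 102.96 q6 -0.396 F [0.4 0.7 5.4] M [ 0.005 -0.469 -0.143] pos [607.9 -66.9 105.4] gap 42.0 25.0 e6 -0.73
```

>>> jog_arm(plan=[0, 0, 0, 0, 0, 2, 0, 0, 0, 0, 0, 4, 0, 0, 0, 0, 0, 4])

```text
clock: 21.4
eef_pos: [607.9, -66.9, 105.4]
eef_rot: [3.142, -0.0, 1.867]
wrist_force: [1.4, 1.3, 5.1]
finger_gap: 42.0
finger_force: 25.0
```

```bash
python3 r.py
```

```text
t 21.4 yaw 106.98 q6 -0.466 F [1.4 1.3 5.1] M [ 0.279 -0.686  0.028] pos [607.9 -66.9 105.4] gap 42.0 25.0 e6 -0.599
```

>>> jog_arm(plan=[0, 0, 0, 0, 0, 2, 0, 0, 0, 0, 0, 4, 0, 0, 0, 0, 0, 4])

```text
clock: 21.7
eef_pos: [608.0, -66.9, 105.5]
eef_rot: [3.141, -0.0, 1.937]
wrist_force: [3.6, 0.3, 5.2]
finger_gap: 42.2
finger_force: 25.0
```

```bash
python3 r.py
```

```text
t 21.7 yaw 110.98 q6 -0.536 F [3.6 0.3 5.2] M [ 0.018 -0.696  0.008] pos [608.  -66.9 105.5] gap 42.2 25.0 e6 -0.581
```

>>> jog_arm(plan=[0.0003, 0, 0, 0, 0, 2, 0.0003, 0, 0, 0, 0, 4, 0.0003, 0, 0, 0, 0, 4])

```text
clock: 22.0
eef_pos: [608.1, -66.9, 105.4]
eef_rot: [-3.141, -0.0, 2.007]
wrist_force: [1.5, -0.1, 6.0]
finger_gap: 41.9
finger_force: 25.0
```

```bash
python3 r.py
```

```text
t 22.0 yaw 114.98 q6 -0.605 F [ 1.5 -0.1  6. ] M [ 0.101 -0.469  0.031] pos [608.1 -66.9 105.4] gap 41.9 25.0 e6 -0.579
```

>>> jog_arm(plan=[0, 0, 0, 0, 0, 2, 0, 0, 0, 0, 0, 4, 0, 0, 0, 0, 0, 4])

```text
clock: 22.3
eef_pos: [608.2, -66.8, 105.4]
eef_rot: [3.141, -0.0, 2.077]
wrist_force: [0.7, 0.2, 5.7]
finger_gap: 42.0
finger_force: 25.0
```

```bash
python3 r.py
```

```text
t 22.3 yaw 118.97 q6 -0.675 F [0.7 0.2 5.7] M [ 0.205 -0.495 -0.092] pos [608.2 -66.8 105.4] gap 42.0 25.0 e6 -0.664
```

>>> jog_arm(plan=[0, 0, 0, 0, 0, 2, 0, 0, 0, 0, 0, 4, 0, 0, 0, 0, 0, 4])

```text
clock: 22.6
eef_pos: [608.3, -66.7, 105.4]
eef_rot: [3.141, -0.0, 2.146]
wrist_force: [3.0, 0.1, 5.6]
finger_gap: 42.0
finger_force: 25.0
```

```bash
python3 r.py
```

```text
t 22.6 yaw 122.97 q6 -0.745 F [3.  0.1 5.6] M [ 0.218 -0.572 -0.165] pos [608.3 -66.7 105.4] gap 42.0 25.0 e6 -0.732
```

>>> jog_arm(plan=[0, 0, 0, 0, 0, 2, 0, 0, 0, 0, 0, 4, 0, 0, 0, 0, 0, 4])

```text
clock: 22.9
eef_pos: [608.3, -66.7, 105.5]
eef_rot: [3.141, -0.0, 2.216]
wrist_force: [3.5, 2.5, 5.3]
finger_gap: 42.0
finger_force: 25.0
```

```bash
python3 r.py
```

```text
t 22.9 yaw 126.98 q6 -0.815 F [3.5 2.5 5.3] M [ 0.5   -0.799  0.003] pos [608.3 -66.7 105.5] gap 42.0 25.0 e6 -0.6
```

Three clicks done, gone at about 87°, 107° and 127°. Now the fourth.

>>> jog_arm(plan=[0.0005, 0.0002, 0, 0, 0, 4, 0.0005, 0.0002, 0, 0, 0, 8, 0.0005, 0.0002, 0, 0, 0, 8])

```text
clock: 23.2
eef_pos: [608.6, -66.6, 105.4]
eef_rot: [-3.142, -0.001, 2.357]
wrist_force: [-0.2, 0.6, 6.0]
finger_gap: 42.0
finger_force: 25.0
```

```bash
python3 r.py
```

```text
t 23.2 yaw 135.05 q6 -0.955 F [-0.2  0.6  6. ] M [ 0.278 -0.264  0.003] pos [608.6 -66.6 105.4] gap 42.0 25.0 e6 -1.159
```

>>> jog_arm(plan=[0, 0, 0, 0, 0, 2, 0, 0, 0, 0, 0, 4, 0, 0, 0, 0, 0, 4])

```text
clock: 23.5
eef_pos: [608.6, -66.5, 105.4]
eef_rot: [3.142, -0.001, 2.426]
wrist_force: [0.9, 0.8, 6.3]
finger_gap: 41.8
finger_force: 25.0
```

```bash
python3 r.py
```

```text
t 23.5 yaw 138.98 q6 -1.024 F [0.9 0.8 6.3] M [ 0.325 -0.345 -0.118] pos [608.6 -66.5 105.4] gap 41.8 25.0 e6 -0.664
```

>>> jog_arm(plan=[0, 0, 0, 0, 0, 2, 0, 0, 0, 0, 0, 4, 0, 0, 0, 0, 0, 4])

```text
clock: 23.8
eef_pos: [608.6, -66.4, 105.5]
eef_rot: [3.141, -0.0, 2.495]
wrist_force: [0.8, 2.5, 6.2]
finger_gap: 41.9
finger_force: 25.0
```

```bash
python3 r.py
```

```text
t 23.8 yaw 142.97 q6 -1.094 F [0.8 2.5 6.2] M [ 0.355 -0.402 -0.137] pos [608.6 -66.4 105.5] gap 41.9 25.0 e6 -0.732
```

>>> jog_arm(plan=[0, 0, 0, 0, 0, 2, 0, 0, 0, 0, 0, 4, 0, 0, 0, 0, 0, 4])

```text
clock: 24.1
eef_pos: [608.7, -66.4, 105.4]
eef_rot: [3.141, -0.0, 2.565]
wrist_force: [1.4, 2.3, 6.3]
finger_gap: 42.0
finger_force: 25.0
```

```bash
python3 r.py
```

```text
t 24.1 yaw 146.99 q6 -1.164 F [1.4 2.3 6.3] M [ 0.736 -0.489 -0.023] pos [608.7 -66.4 105.4] gap 42.0 25.0 e6 -0.569
```

The fourth click has jumped. I'll go 2° into the free play, let it settle, then open slowly in place and lift.

>>> jog_arm(plan=[0, 0, 0, 0, 0, 2, 0, 0, 0, 0, 0, 2, 0, 0, 0, 0, 0, 2, 0, 0, 0, 0, 0, 2])

```text
clock: 24.5
eef_pos: [608.7, -66.3, 105.4]
eef_rot: [3.141, -0.0, 2.599]
wrist_force: [1.4, 2.3, 6.1]
finger_gap: 41.8
finger_force: 25.0
```

```bash
python3 r.py
```

```text
t 24.5 yaw 148.92 q6 -1.197 F [1.4 2.3 6.1] M [ 0.495 -0.462  0.016] pos [608.7 -66.3 105.4] gap 41.8 25.0 e6 -0.004
```

Torque is zero at rest, so I'll release and lift.

>>> jog_arm(plan=[0, 0, 0, 0, 0, 0, 0, 0, 0, 0, 0, 0, 0, 0, 0, 0, 0, 0, 0, 0, 0, 0, 0, 0, 0, 0, 0, 0, 0, 0, 0, 0, 0, 0, 0, 0, 0, 0, 0.03, 0, 0, 0, 0, 0, 0.07, 0, 0, 0, 0, 0, 0.11, 0, 0, 0, 0, 0, 0.15, 0, 0, 0, 0, 0, 0.15, 0, 0, 0, 0, 0, 0.15, 0, 0, 0], claw=0.07)

```text
clock: 25.7
eef_pos: [608.9, -66.8, 255.7]
eef_rot: [3.141, 0.001, 2.602]
wrist_force: [-0.5, 0.5, -1.5]
finger_gap: 69.7
finger_force: 0.0
```

```bash
python3 r.py
python3 - <<'E'
from h import *
p,d=camera("side");cv2.imwrite("pics/end.png",p[:,:,::-1])
E
```

```text
t 25.7 yaw 149.07 q6 -1.2 F [-0.5  0.5 -1.5] M [ 0.048 -0.141  0.039] pos [608.9 -66.8 255.7] gap 69.7 0.0 e6 0.001
```

View pics/end.png

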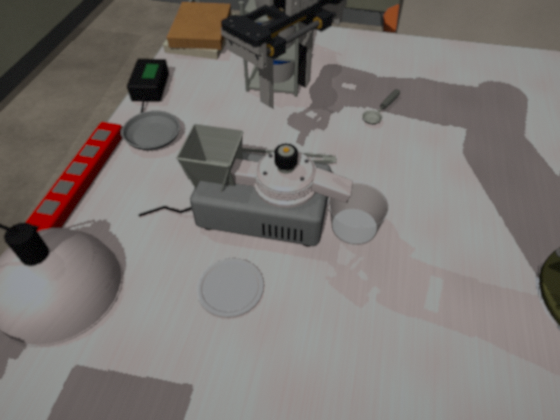

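The gripper is clear above the knob at (286,155), and the cup (358,213), lid (232,287) and tongs (320,158) are where they were. Handing in.

```bash
python3 -c "
from cell import manip;print(manip.sign_off())"
```

```text
the job is handed in; nothing more can be done
None
```

The knob was turned clockwise until the burrs touched (about 0.38 N m), backed off four counted clicks and released in the fourth notch. The cup, lid and tongs weren't touched, and the job was handed in at about 26 s.

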